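Feed a lino strip through the bench trimmer to its length stop with the push stick

ROBOT

A 7-joint arm with a two-finger parallel gripper is mounted at the origin on the work surface. World frame = base frame: x ahead of the robot, y to its left, z up, the work surface at z = 0. Lengths are in m, angles in rad, forces in N, time in s.
With the tool pointing down it reaches from about 0.4 to 0.875 m from the base axis. Payload 19.3 kg.
Tool frame: the origin (TCP) lies midway between the tips of the shut fingers; the grasp point (between the pads) lies 19 mm behind it (tcp_to_grasp is the z of the grasp point in the tool frame, in m); z points along the fingers, y is the line along which they close (so a half turn about z gives the same grasp; the last joint's range is limited). The gripper opens to 85 mm and grips with 20 to 120 N. Pads are 22 mm wide; open, the fingers measure 114 mm over their backs; the gripper's body (76 mm by 85 mm) begins 54 mm behind the grasp point. The pads swing forward as they close: fully open they stand 13 mm farther back than shut.
Start: joints at [-1.338, 0.521, -0.036, 1.599, 0.021, 1.021, -0.113], TCP at [0.186, 0.597, 0.231] pointing down, gripper open.
Joint ranges: [-2.91, 2.91], [-0.3, 2.13], [-1.5, 1.42], [0.17, 2.43], [-1.26, 4.41], [0.16, 1.93], [-2.52, 2.52]. Speed limits (rad/s): [1.89, 1.89, 2.39, 2.39, 3.01, 3.01, 3.01].

INTERFACE

Orientations are given as [roll, pitch, yaw] about the fixed x, y, z axes, in that order (R = Rz(yaw) Ry(pitch) Rx(roll)).
In Python, from workcell import * gives the robot as it stands.
- The arm moves only by the tool send_rows, never from a script. Its argument "increments" is a list of rows, each a list of 3 entries, a list of its own where there are three numbers: the shift along the tool's x, y, z in mm, then the turn, a rotation vector about the tool's x, y, z in degrees, then the gripper's target within -1 to 1 (fully open at 1, half-way at 0, shut at -1). In form: [[[x, y, z], [wx, wy, wz], grip], ...]. A call has 1 to 10 rows; each row is the pose to reach, as a shift and turn from the pose commanded when the call began, along the tool's axes at that moment; what a row does not reach only later rows make up. A row lasts 1/10 s, in which the tool goes at most 50 mm and 8.59 degrees, less where a joint would pass 70% of its speed; a pose out of reach is approached as far as the arm can. A call with a gripper value outside its range is refused whole. The fingers move at their own pace and stop on an object; "newtons" is the grip in N (left out, the last holds). Time passes only in rows, so rows that repeat a pose let the fingers close. It gives the time, the measured TCP pose, the force, the opening and the grip force at its end, in the units of the state.
- observe(): the state, without advancing time (a new reading comes with each control period).
- grab_frame(name): name is "scene" or "top" or "wrist"; returns the picture (384x512x3 uint8, blue, green, red); there is no depth.
- camera_params(name): a dict with "fovy" (degrees; the focal length in pixels is half the picture's height over the tangent of half this angle, whatever the lens; pixels are square), "cx", "cy" (the principal point, pixels), "extrinsics" (4x4, takes a point from world to camera coordinates). Camera axes: x right, y down, z forward; pixel columns grow to the right and rows downward; lengths in m; the calibration is good to about 2 mm. A picture is of the moment at which its call begins: read the wrist's pose just before it. camera_params takes no time and is no camera call; for the wrist camera it gives the pose at the moment of the call.
- job_done(): hands the job in; it is judged then, once.
The state is a dict: "clock": time; "qpos": joint angles; "qd": joint speeds; "joint_efforts": joint torques, N m; "position": TCP position; "tool_rot": TCP orientation; "force": force on the tool from outside, world axes, zero at the start; "moment": the same for the moment, N m; "grip_width": finger opening in m; "finger_force": force on a finger pad.
Only numpy, scipy, OpenCV 4.12 (cv2) and the standard library are available. Lean on these libraries where they do the work, as an engineer would, in place of code of your own. Each camera call takes 0.05 s, during which the arm holds its last target. There are 200 camera calls.

TASK

Get the lino-faced strip ready for cutting: take the push stick from its rest and, touching the strip only with the stick, feed it through the trimmer's guide channel, past the spring pad, until it is fully home against the tip of the length stop. Hold it pressed firmly home for a moment, but gently enough that the clamped stop is not shifted; then draw the stick out, leaving the strip against the stop, lay the stick back in its rest as you found it, and leave the other things on the bench alone.

Things in the scene. Friction and masses are not known exactly. Their poses are not given: they have to be found in the camera images.
- trimmer: Bench strip trimmer, green base with aluminium bed, fixed to the table. Origin on the table below the channel mouth, z up; the feed goes to its own -y. Flat bed 50 mm above the table, 104 mm wide, from y=+200 (infeed end) to y=-240 mm; from +60 to +200 it is open. The head (195 mm high, 75 mm to either side) stands at y=-80 to -130, blade parked 40 mm above the bed, red lever raised behind it.
- channel_mouth (a point): Middle of the guide channel's mouth, at bed height; axes as the trimmer. The channel runs from here to y=-240 mm, 32 mm wide, between 20 mm high walls 14 mm thick (fence on the +x side). Before it two flared wings open evenly from 32 mm at y=0 to 60 mm at y=+60. A clear guard covers it from y=-36 to -92, underside 26 mm above the bed.
- spring_pad (a point): Middle of the white sprung pad in the near (-x) wall, 80 mm past the mouth; it spans 58 mm along y, with ramps at both ends. At rest it leaves 25 mm to the fence; it yields up to 7 mm and presses the strip on the fence. Pushing the strip in peaks at about 4 to 10 N, the drag after that is about 2 to 8 N. A push that has risen 4 to 7 N above the drag seats the strip well on the stop.
- stop: The length stop: dark steel block in the channel, clamped over the fence by a brass thumbscrew. Origin: middle of the lower edge of its strip-side (+y) face, at bed height, 150 to 180 mm past the mouth; axes as the trimmer. A brass-tipped adjusting screw stands 3 to 28 mm out of that face, set differently each time; its tip is what the strip meets. The clamp holds about 9 N, then slips.
- strip: The strip to feed: plywood with grey lino on top, 28 mm wide (x), 100 mm long (y), 14 mm thick, about 50 g. Origin at the centre of its underside. It lies on the infeed bed roughly in line with the channel, its front end (own -y) between the flared wings, 28 to 55 mm short of the mouth.
- strip_front (a point): Centre of the strip's front end face, 50 mm to -y of its origin, 7 mm above its underside.
- stick: Push stick, 75 g, 275 mm long along its own y, nose to -y. Origin at mid-length on its flat underside. Red grip y=+27.5 to +137.5 mm, 16 mm wide (x), 34 mm high; pale blade 12 mm wide, 16 mm high; black rubber nose 20 mm wide, 16 mm high, its flat face at y=-137.5. Lying in the rest, its y is the rest's y.
- stick_grip (a point): Where to pinch the stick's red grip across its 16 mm width: 60 mm to +y of its origin, 22 mm above its underside, clear of the saddles.
- rest: Wooden push-stick rest, fixed on the table; origin under its centre, z up. Base board 56 x 270 x 8 mm (long along y), two saddles 18 mm thick at y=+122 and y=-50 mm, floors 30 mm above the table, 30 mm wide (x) between 14 mm high cheeks, open above. The stick lies with its origin above the rest's origin within some mm, nose to the rest's -y.
- gouge_red: bystander: red-handled lino gouge, 140 mm long, 31 mm high, lying on the bench
- gouge_yellow: bystander: yellow-handled lino gouge, same size
- lino_plate: bystander: carved grey lino plate, 110 x 150 x 4 mm
- brayer: bystander: ink roller with a wooden handle, about 160 x 105 mm, 36 mm high
- spare_strip: bystander: another lino-faced strip, 28 x 120 x 14 mm, lying on the table
- offcut: bystander: a short lino-faced offcut, 28 x 40 x 14 mm
- pencil: bystander: a dark pencil, 165 mm long, 7 mm thick
There are look-alikes about, which are no part of the job. What is shaped like the strip but pink is not meant.

How it is judged:
On the way, in this order (a step that is already met when the one before it is completed fails the run):
1. the push stick is lifted clear of its rest (z of stick in the frame of rest above 0.055 m), for 0.1 s.
2. the push stick holds the strip pressed home: more than 2 N on the length stop for 0.3 s (contact force between strip and stop above 2 N and contact force between stick and strip above 2 N), for 0.3 s.
At the end, for the whole second after the job is handed in: Strip in the channel, its front end touching the stop, in line within 0.05 rad; stop within 1.5 mm of its setting; push stick released and upright in both saddles of its rest, nose as it was, within 10 mm across and 25 mm along; all at rest (contact force between strip and stop above 0.1 N and y of strip_front in the frame of stop below 0.031 m and horizontal distance between strip_front and stop below 0.033 m and distance of stop from where it was at the start of the episode below 0.0015 m and angle between the y axis of strip and the y axis of trimmer, either way round below 0.05 rad and linear speed of each of strip, stick below 0.01 m/s and x of stick in the frame of rest between -0.01 and 0.01 m and y of stick in the frame of rest between -0.025 and 0.025 m and z of stick in the frame of rest between 0.027 and 0.034 m and angle between stick's own z axis and vertical below 0.12 rad and y of stick_grip in the frame of rest above 0.02 m).
It fails at once if the length stop is shifted by more than 1.5 mm (distance of stop from where it was at the start of the episode above 0.0015 m).
It fails at once if the gripper touches the strip (contact force between the fingers and strip above 0.5 N).
It fails at once if another thing on the bench is moved by more than 20 mm (distance of any of gouge_red, gouge_yellow, lino_plate, brayer, spare_strip, offcut, pencil from where it was at the start of the episode above 0.02 m).
It also fails if it takes over 61 s, if anything falls off the work surface, if the arm or the gripper's body presses on something with over 40 N, if the wrist force passes 120 N, or if a joint passes its speed limit or range.

## Working session

There is one attempt and no reset: what is moved stays moved. The work goes in short steps, Python scripts to look and compute and a tool call to move; the robot and the scene stay as the last step left them, time stands still between calls to the robot, and variables do not carry over. Pictures are saved under pics/ and viewed, at most 10 in all, crops included, and the job is handed in when it is done.

Besides the shell and the picture viewer there is one more tool, called after "Request:" in YAML: its name, and indented under it one key for each argument. send_rows: Moves the arm, as the interface text tells. Its arguments: {"type":"object","properties":{"increments":{"type":"array"},"newtons":{"type":"number"}},"required":["increments"]}

```bash
mkdir -p pics; ls; python3 - <<'E'
from workcell import *
import cv2,numpy as np
s=observe();print(s)
for n in ("scene","top","wrist"):
    c=camera_params(n);print(n,c['fovy'],c['cx'],c['cy'],np.round(c['extrinsics'],4).tolist())
a=grab_frame("scene");b=grab_frame("top")
for n,i in(("scene",a),("top",b)):
    cv2.imwrite(f"pics/{n}_raw.png",i);cv2.imwrite(f"pics/{n}0.png",cv2.resize(i,(800,600),interpolation=cv2.INTER_CUBIC))
E
```

```text
pics
{'clock': 0.0, 'qpos': array([-1.33821608,  0.52200094, -0.03631017,  1.59999997,  0.02118154,
        1.02107112, -0.1127657 ]), 'qd': array([-7.21039293e-04, -7.59382970e-05,  1.77128953e-03,  1.46746388e-04,
        9.53286869e-04, -2.11275987e-03,  1.64378291e-03]), 'joint_efforts': array([-1.19284861e-03, -9.27109694e+01,  1.97922818e+00, -3.69941890e+01,
        1.77876942e-02,  8.04884825e-03,  3.42422641e-05]), 'position': array([0.18630117, 0.59624613, 0.23073694]), 'tool_rot': array([-3.14049979e+00,  6.99313766e-05,  2.83881202e+00]), 'force': array([0.21151128, 0.11125872, 0.46332193]), 'moment': array([-0.00425314,  0.00285634,  0.03508755]), 'finger_force': 0.0, 'grip_width': 0.0855428791147733}
scene 55.195133221335816 251.44746183679138 191.20371084498575 [[-0.6928, 0.721, 0.0148, 0.37], [0.4005, 0.4018, -0.8235, -0.116], [-0.5997, -0.5646, -0.5671, 1.3348], [0.0, 0.0, 0.0, 1.0]]
top 54.87333232784831 255.50518079985946 194.02345452107593 [[-0.0011, -1.0, -0.009, -0.0259], [-0.9832, 0.0027, -0.1826, 0.4885], [0.1827, 0.0086, -0.9831, 1.1807], [0.0, 0.0, 0.0, 1.0]]
wrist 61.37557092091943 251.6294105330039 189.60136065645858 [[0.298, 0.9546, -0.0023, -0.6241], [0.9157, -0.2851, 0.2832, -0.0374], [0.2697, -0.0865, -0.9591, 0.3794], [0.0, 0.0, 0.0, 1.0]]
```

View pics/scene0.png

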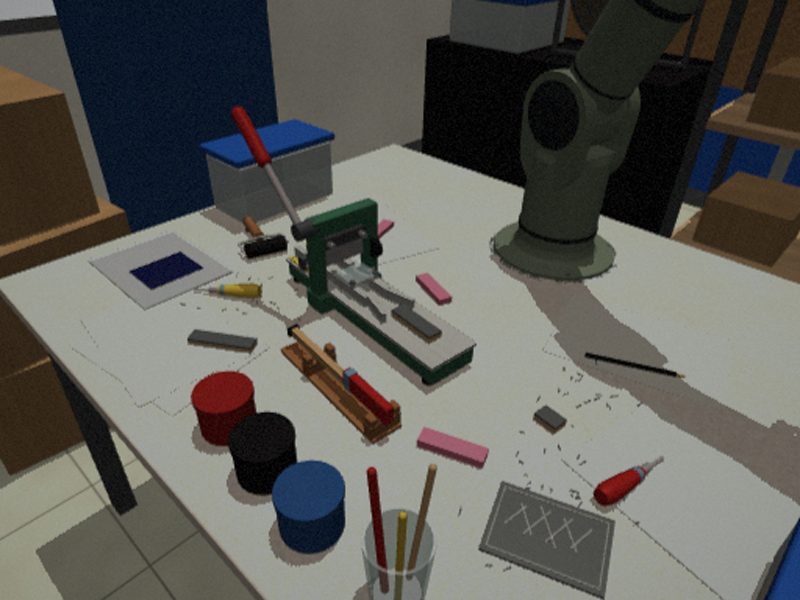

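View pics/top0.png

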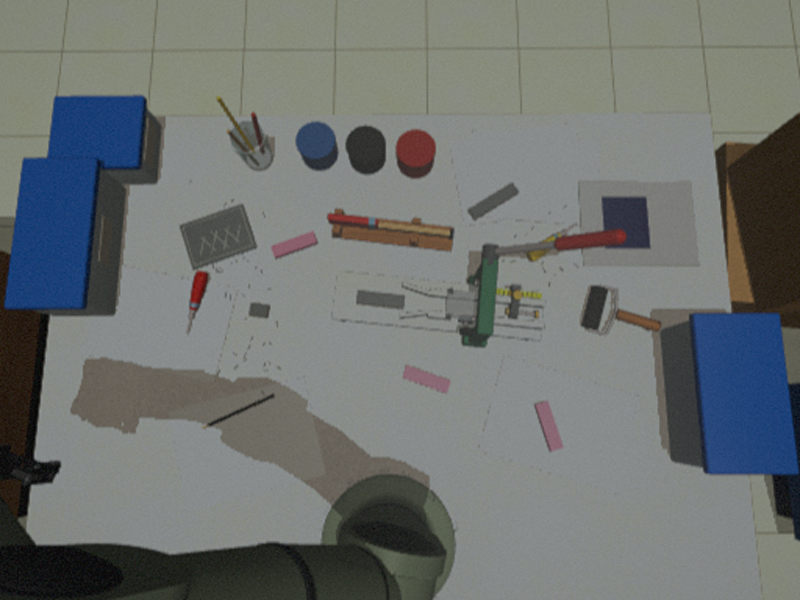

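Both views: the trimmer (top view about x 330–545, y 270–345) feeds to the right (world −y). The rest with the stick is above it (330–455, 210–250), nose to the right. Enlarging that region.

```bash
python3 - <<'E'
import cv2
i=cv2.imread("pics/top_raw.png")
c=i[125:230,205:355];c=cv2.convertScaleAbs(c,alpha=1.5)
cv2.imwrite("pics/c1.png",cv2.resize(c,(795,557),interpolation=cv2.INTER_CUBIC))
E
```

```text
(no output)
```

View pics/c1.png

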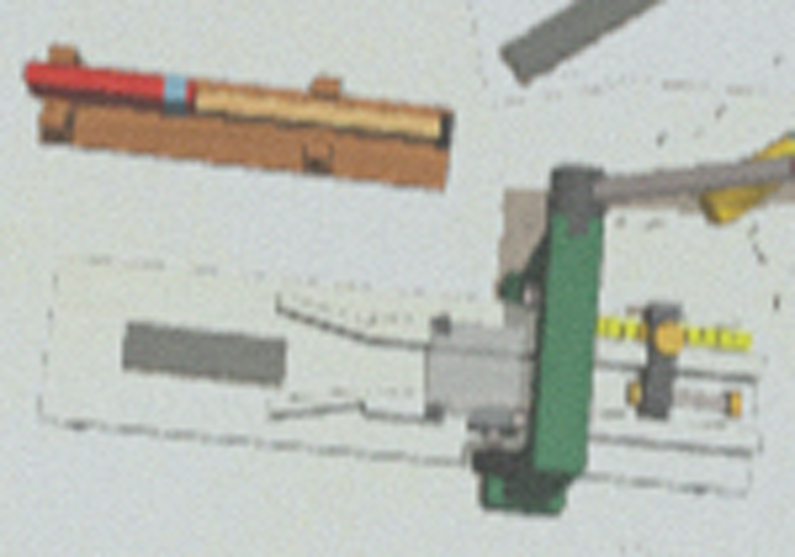

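Crop shows: strip corners (127,322),(285,340),(282,384),(123,370). Wing tips are at (277,297),(270,415) and mouth kinks at (368,340),(360,404). Bed's near edge runs (42,420)–(748,493). The brass tip is at (632,392), the stick's rear at (28,76) and its nose at (450,128).

```bash
cat >h.py <<'E'
from workcell import *
import cv2,numpy as np
def ray(name,uv,z,c=None):
    c=c or camera_params(name);T=np.array(c['extrinsics']);f=192/np.tan(np.radians(c['fovy']/2))
    d=T[:3,:3].T@np.array([(uv[0]-c['cx'])/f,(uv[1]-c['cy'])/f,1]);o=-T[:3,:3].T@T[:3,3]
    return o+d*(z-o[2])/d[2]
E
python3 - <<'E'
from h import *
P={'bedUL':(55,262,.05),'bedLL':(42,420,.05),'bedLR':(748,493,.05),'wingU':(277,297,.07),'wingL':(270,415,.07),'mU':(368,340,.07),'mL':(360,404,.07),
's1':(127,322,.064),'s2':(285,340,.064),'s3':(282,384,.064),'s4':(123,370,.064),'tip':(632,392,.06),'face':(643,392,.07),
'stk_rear':(28,76,.064),'stk_red_end':(190,95,.064),'stk_nose':(450,128,.046),
'restUL':(75,145,.008),'restLR':(443,190,.008),'saddle1c+':(63,50,.044),'saddle1c-':(55,120,.044),'sad2+':(325,82,.044),'sad2-':(318,148,.044)}
for k,(u,v,z) in P.items():print(k,np.round(ray('top',(u/5.3+205,v/5.3+125),z)*1000,1))
E
```

```text
bedUL [554.3 106.9  50. ]
bedLL [453.7 113.1  50. ]
bedLR [ 407.3 -321.6   50. ]
wingU [526.9 -32.9  70. ]
wingL [453.3 -28.4  70. ]
mU [499.7 -88.6  70. ]
mL [460.  -83.3  70. ]
s1 [512.7  59.9  64. ]
s2 [501.1 -37.7  64. ]
s3 [473.5 -35.8  64. ]
s4 [482.5  62.   64. ]
tip [ 468.7 -251.    60. ]
face [ 466.9 -255.9   70. ]
stk_rear [672.1 124.6  64. ]
stk_red_end [659.1  21.9  64. ]
stk_nose [ 642.4 -143.4   46. ]
restUL [643.6 100.2   8. ]
restLR [ 612.1 -141.4    8. ]
saddle1c+ [696.4 105.1  44. ]
saddle1c- [649.3 109.4  44. ]
sad2+ [674.1 -63.9  44. ]
sad2- [630.  -59.1  44. ]
```

Request:
send_rows:
  increments:
    - [[-60, -37, 8], [0, 0, 8], 1]
    - [[-105, -65, 15], [0, 0, 16], 1]
    - [[-150, -92, 20], [0, 0, 24], 1]
    - [[-195, -120, 30], [0, 0, 32], 1]
    - [[-240, -147, 40], [0, 0, 40], 1]
    - [[-285, -175, 45], [0, 0, 48], 1]
    - [[-330, -202, 50], [0, 0, 56], 1]
    - [[-375, -230, 50], [0, 0, 64], 1]
    - [[-420, -258, 50], [0, 0, 72], 1]
    - [[-465, -285, 50], [0, 0, 79], 1]

```text
clock: 1.1
position: [0.5141, 0.2206, 0.1816]
tool_rot: [-3.141, 0.0, 1.455]
force: [0.3, 1.0, -0.6]
grip_width: 0.085
finger_force: 0.0
```

```bash
cat >to.py <<'E'
import sys
from h import *
from scipy.spatial.transform import Rotation as R
# target TCP mm + yaw (tool down) -> row in tool axes from measured pose
def row(x,y,z,yaw,pitch=0):
    s=observe();T=R.from_euler('xyz',s['tool_rot'])
    d=T.inv().apply(np.array([x,y,z])-s['position']*1000)
    r=(T.inv()*R.from_euler('xyz',[np.pi,pitch,yaw])).as_rotvec(degrees=True)
    print(round(s['clock'],2),np.round(s['position']*1000,1),np.round(s['tool_rot'],4),'F',np.round(s['force'],1),'row',np.round(d,1),np.round(r,2))
if __name__=='__main__':row(*map(float,sys.argv[1:]))
E
python3 to.py 663 50 140 1.46
```

```text
1.1 [514.1 220.6 181.6] [-3.1414e+00  2.0000e-04  1.4546e+00] F [ 0.3  1.  -0.6] row [-152.2  167.7   41.6] [-0.01  0.01 -0.31]
```

Request:
send_rows:
  increments:
    - [[-30, 33, 10], [0, 0, 0], 1]
    - [[-60, 66, 20], [0, 0, 0], 1]
    - [[-90, 99, 30], [0, 0, 0], 1]
    - [[-122, 132, 40], [0, 0, 0], 1]
    - [[-122, 132, 40], [0, 0, 0], 1]
    - [[-122, 132, 40], [0, 0, 0], 1]

```text
clock: 1.7
position: [0.6308, 0.0852, 0.1409]
tool_rot: [-3.14, 0.001, 1.458]
force: [-0.5, 0.9, 0.2]
grip_width: 0.0852
finger_force: 0.0
```

```bash
python3 - <<'E'
from h import *
from to import row
row(663,50,140,1.46)
c=camera_params('wrist');i=grab_frame('wrist')
import pickle;pickle.dump(c,open('w1.pkl','wb'))
cv2.imwrite('pics/w1.png',cv2.resize(cv2.convertScaleAbs(i,alpha=1.3),(800,600)))
E
```

```text
1.7 [630.8  85.2 140.9] [-3.1404e+00  7.0000e-04  1.4579e+00] F [-0.5  0.9  0.2] row [-31.3  35.9   0.9] [-0.07  0.04 -0.12]
```

View pics/w1.png

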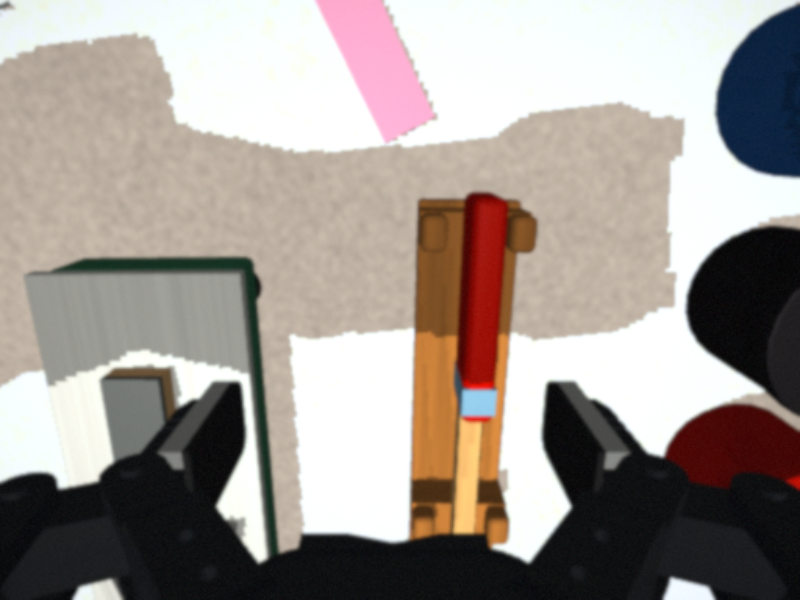

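Wrist view: the stick's grip runs from (485,197) at its rear to about (478,385), with a blue band below it. Cheek tops: rear pair at (433,225)/(522,225), front pair at (424,522)/(497,522).

```bash
python3 - <<'E'
from h import *
import pickle;c=pickle.load(open('w1.pkl','rb'))
for k,u,v,z in [('rear',486,196,.064),('redL',462,300,.06),('redR',501,300,.06),('fr',478,372,.064),('red mid',483,300,.064),('band end',477,418,.046),('blade',468,500,.046),('ckL',433,218,.044),('ckR',521,218,.044),('ck2L',424,525,.044),('ck2R',497,525,.044),('stripRL',103,377,.064),('stripRR',165,376,.064),('bedL',27,274,.05),('bedR',245,272,.05)]:
    print(k,np.round(ray('wrist',(u*.64,v*.64),z,c)*1000,1))
E
python3 to.py 663 50 140 1.455
```

```text
rear [676.2 132.1  64. ]
redL [663.   85.6  60. ]
redR [680.8  83.6  60. ]
fr [667.4  50.5  64. ]
red mid [672.   85.8  64. ]
band end [667.5  15.4  46. ]
blade [659.2 -35.2  46. ]
ckL [654.1 122.4  44. ]
ckR [695.3 117.8  44. ]
ck2L [633.2 -50.8  44. ]
ck2R [674.6 -55.5  44. ]
stripRL [490.3  67.9  64. ]
stripRR [519.7  65.1  64. ]
bedL [459.6 118.5  50. ]
bedR [562.7 107.9  50. ]
1.75 [630.5  86.6 141.3] [-3.1406 -0.      1.4597] F [-0.2 -0.2  0.5] row [-32.8  36.4   1.3] [-0.06 -0.    0.27]
```

Request:
send_rows:
  increments:
    - [[-15, 20, 5], [0, 0, 0], 1]
    - [[-29, 40, 10], [0, 0, 0], 1]
    - [[-29, 40, 40], [0, 0, 0], 1]
    - [[-29, 40, 70], [0, 0, 0], 1]
    - [[-29, 40, 95], [0, 0, 0], 1]
    - [[-29, 40, 107], [0, 0, 0], 1]
    - [[-29, 40, 107], [0, 0, 0], 1]

```text
clock: 2.45
position: [0.6664, 0.0543, 0.0337]
tool_rot: [-3.14, 0.0, 1.461]
force: [-0.4, 0.1, 0.6]
grip_width: 0.0856
finger_force: 0.0
```

```bash
python3 - <<'E'
from h import *
from to import row
row(667,53,34,1.46)
c=camera_params('wrist');i=grab_frame('wrist')
import pickle;pickle.dump(c,open('w2.pkl','wb'))
cv2.imwrite('pics/w2.png',cv2.resize(cv2.convertScaleAbs(i,alpha=1.3),(800,600)))
E
```

```text
2.45 [666.4  54.3  33.7] [-3.1395e+00  2.0000e-04  1.4613e+00] F [-0.4  0.1  0.6] row [-1.2  0.7 -0.3] [-0.12  0.01  0.08]
```

View pics/w2.png

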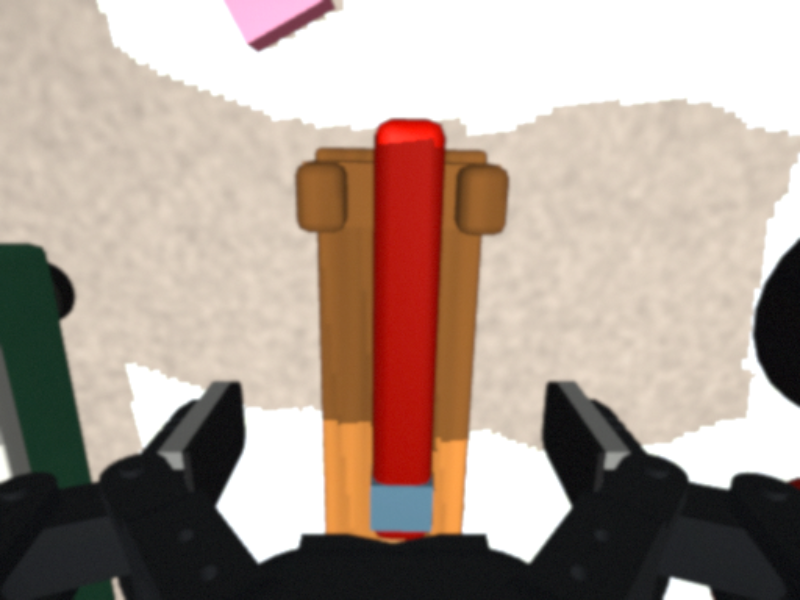

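Wrist view: the grip is centred between the fingers, rear top edge at (410,125), front at (402,535), cheek tops (321,197)/(482,197).

```bash
python3 - <<'E'
from h import *
import pickle;c=pickle.load(open('w2.pkl','rb'))
for k,u,v,z in [('rear',410,124,.063),('mid',406,300,.064),('front',402,535,.064),('blue',402,483,.064),('ckL',321,197,.044),('ckR',482,197,.044),('ckBackL',321,231,.044)]:
    print(k,np.round(ray('wrist',(u*.64,v*.64),z,c)*1000,1))
E
```

```text
rear [678.5 130.   63. ]
mid [673.7  91.6  64. ]
front [665.9  26.1  64. ]
blue [667.7  42.4  64. ]
ckL [654.6 115.4  44. ]
ckR [695.8 110.9  44. ]
ckBackL [653.3 106.7  44. ]
```

Request:
send_rows:
  increments:
    - [[0, 3, 0], [0, 0, 0.3], 1]
    - [[0, 3, 0], [0, 0, 0.3], -1]
    - [[0, 3, 0], [0, 0, 0.3], -1]
    - [[0, 3, 0], [0, 0, 0.3], -1]
    - [[0, 3, 0], [0, 0, 0.3], -1]
    - [[0, 3, 0], [0, 0, 0.3], -1]
    - [[0, 3, 0], [0, 0, 0.3], -1]
    - [[0, 3, 0], [0, 0, 0.3], -1]
  newtons: 90

```text
clock: 3.3
position: [0.6706, 0.0529, 0.0351]
tool_rot: [3.141, -0.0, 1.455]
force: [0.4, 0.1, 5.0]
grip_width: 0.0149
finger_force: 88.4
```

```bash
python3 to.py 669 54 34 1.455
```

```text
3.3 [670.6  52.9  35.1] [ 3.1410e+00 -1.0000e-04  1.4547e+00] F [0.4 0.1 5. ] row [ 0.9 -1.8  1.1] [ 0.03 -0.01 -0.02]
```

Request:
send_rows:
  increments:
    - [[0, 0, -15], [0, 0, 0], -1]
    - [[0, 0, -40], [0, 0, 0], -1]
    - [[0, 0, -65], [0, 0, 0], -1]
    - [[10, -8, -80], [0, 0, 0], -1]
    - [[40, -30, -80], [0, 0, 0], -1]
    - [[75, -60, -80], [0, 0, 0], -1]
    - [[110, -88, -80], [0, 0, 0], -1]
    - [[145, -116, -80], [0, 0, -0.5], -1]
    - [[180, -144, -80], [0, 0, -0.5], -1]
    - [[212, -170, -80], [0, 0, -0.5], -1]

```text
clock: 4.3
position: [0.5238, 0.2856, 0.1151]
tool_rot: [-3.141, -0.0, 1.465]
force: [0.8, 0.4, -0.5]
grip_width: 0.0148
finger_force: 87.8
```

Request:
send_rows:
  increments:
    - [[0, 0, 0], [0, 0, 0], -1]
    - [[0, 0, 0], [0, 0, 0], -1]

```text
clock: 4.5
position: [0.5249, 0.2846, 0.115]
tool_rot: [-3.141, -0.0, 1.466]
force: [-0.1, -0.7, -0.9]
grip_width: 0.0146
finger_force: 87.8
```

```bash
python3 to.py 527 284 60 1.464; python3 - <<'E'
from h import *
i=grab_frame("top");cv2.imwrite("pics/top2_raw.png",i)
c=cv2.convertScaleAbs(i[120:230,100:300],alpha=1.5)
cv2.imwrite("pics/c2.png",cv2.resize(c,(800,440),interpolation=cv2.INTER_CUBIC))
E
```

```text
4.5 [524.9 284.6 115. ] [-3.1413e+00 -2.0000e-04  1.4662e+00] F [-0.1 -0.7 -0.9] row [-0.4  2.2 55. ] [-0.02 -0.01  0.12]
```

View pics/c2.png

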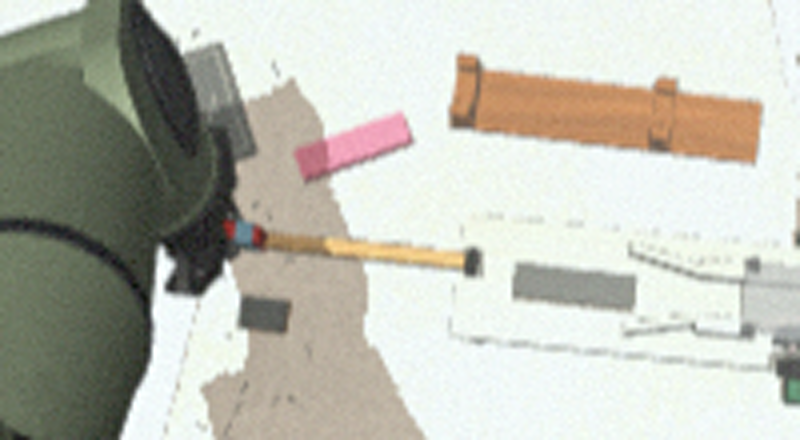

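The stick is held straight, its nose face at (480,262), strip corners (516,263),(636,275),(634,310),(513,298).

```bash
python3 - <<'E'
from h import *
P=[('nose',480,262,.126),('noseback',466,261,.126),('blade',330,248,.126),('blade0',270,241,.126),('s1',516,263,.064),('s2',636,275,.064),('s3',634,310,.064),('s4',513,298,.064),('wU',630,248,.07),('wL',624,333,.07),('mU',699,276,.07),('mL',694,325,.07),('sad1+',467,62,.044),('sad1-',460,122,.044),('sad2+',667,85,.044),('sad2-',660,145,.044)]
for k,u,v,z in P:print(k,np.round(ray('top',((u+.5)/4-.5+100,(v+.5)/4-.5+120),z)*1000,1))
E
```

```text
nose [501.8  83.9 126. ]
noseback [502.6  94.8 126. ]
blade [513.3 201.  126. ]
blade0 [519.1 248.1 126. ]
s1 [514.   61.1  64. ]
s2 [503.7 -37.2  64. ]
s3 [474.6 -35.5  64. ]
s4 [484.8  63.2  64. ]
wU [524.9 -32.4  70. ]
wL [454.7 -27.4  70. ]
mU [501.5 -88.5  70. ]
mL [461.1 -84.   70. ]
sad1+ [693.9 106.8  44. ]
sad1- [640.6 111.8  44. ]
sad2+ [672.7 -64.1  44. ]
sad2- [619.7 -57.8  44. ]
```

Request:
send_rows:
  increments:
    - [[0, -1, 20], [0, 0, 0], -1]
    - [[0, -1, 42], [0, 0, 0], -1]
    - [[0, -1, 54], [0, 0, 0], -1]
    - [[0, -1, 58], [0, 0, 0], -1]
    - [[-6, -1, 58], [0, 0, 0], -1]
    - [[-12, -1, 58], [0, 0, 0], -1]
    - [[-20, -1, 58], [0, 0, 0], -1]
    - [[-28, -1, 58], [0, 0, 0], -1]
    - [[-36, -1, 58], [0, 0, 0], -1]
    - [[-44, -1, 58], [0, 0, 0], -1]

```text
clock: 5.55
position: [0.5204, 0.2388, 0.057]
tool_rot: [3.141, -0.0, 1.463]
force: [-0.5, -0.2, 0.3]
grip_width: 0.0145
finger_force: 87.8
```

```bash
python3 to.py 501.4 61 57 1.4645; python3 - <<'E'
from h import *
i=grab_frame("top");cv2.imwrite("pics/top3_raw.png",i)
c=cv2.convertScaleAbs(i[150:230,200:320],alpha=1.5)
cv2.imwrite("pics/c3.png",cv2.resize(c,(720,480),interpolation=cv2.INTER_CUBIC))
E
```

```text
5.55 [520.4 238.8  57. ] [ 3.1413e+00 -2.0000e-04  1.4633e+00] F [-0.5 -0.2  0.3] row [-178.8    0.2   -0. ] [ 0.02 -0.01 -0.07]
```

View pics/c3.png

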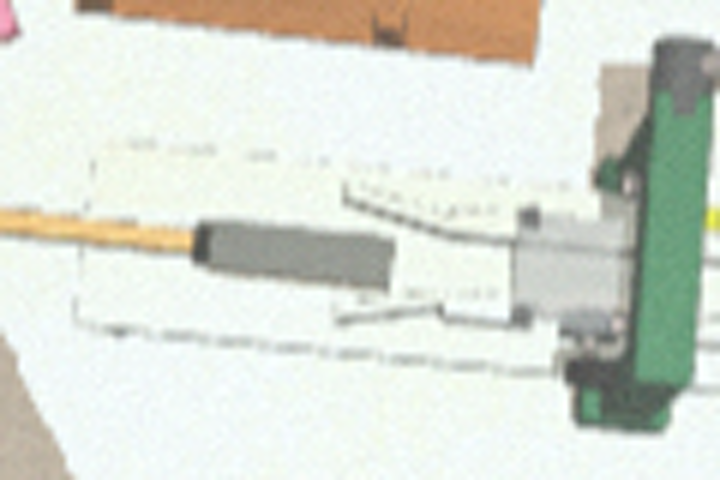

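Request:
send_rows:
  increments:
    - [[-10, -1, 0], [0, 0, 0], -1]
    - [[-20, -1, 0], [0, 0, 0], -1]
    - [[-30, -1, 0], [0, 0, 0], -1]
    - [[-40, -1, 0], [0, 0, 0], -1]
    - [[-48, -1, 0], [0, 0, 0], -1]
    - [[-56, -1, 0], [0, 0, 0], -1]
    - [[-64, -1, 0], [0, 0, 0], -1]
    - [[-72, -1, 0], [0, 0, 0], -1]
    - [[-80, -1, 0], [0, 0, 0], -1]
    - [[-88, -1, 0], [0, 0, 0], -1]

```text
clock: 6.6
position: [0.5099, 0.1515, 0.0568]
tool_rot: [3.142, 0.0, 1.464]
force: [-0.4, 0.4, -0.7]
grip_width: 0.0145
finger_force: 87.7
```

Request:
send_rows:
  increments:
    - [[-5, 0, 0], [0, 0, 0], -1]
    - [[-10, 0, 0], [0, 0, 0], -1]
    - [[-15, 0, 0], [0, 0, 0], -1]
    - [[-20, 0, 0], [0, 0, 0], -1]
    - [[-25, 0, 0], [0, 0, 0], -1]

```text
clock: 7.1
position: [0.5076, 0.1281, 0.0569]
tool_rot: [3.141, -0.001, 1.465]
force: [1.6, 6.3, -0.4]
grip_width: 0.015
finger_force: 87.7
```

Request:
send_rows:
  increments:
    - [[-5, 0, 0], [0, 0, 0], -1]
    - [[-10, 0, 0], [0, 0, 0], -1]
    - [[-15, 0, 0], [0, 0, 0], -1]
    - [[-20, 0, 0], [0, 0, 0], -1]
    - [[-25, 0, 0], [0, 0, 0], -1]

```text
clock: 7.6
position: [0.5053, 0.1033, 0.057]
tool_rot: [3.14, -0.001, 1.465]
force: [3.3, 7.0, -0.5]
grip_width: 0.0149
finger_force: 87.8
```

```bash
python3 to.py 501.4 61 57 1.4645; python3 - <<'E'
from h import *
i=grab_frame("top");cv2.imwrite("pics/top4_raw.png",i)
c=cv2.convertScaleAbs(i[150:230,220:360],alpha=1.5)
cv2.imwrite("pics/c4.png",cv2.resize(c,(798,456),interpolation=cv2.INTER_CUBIC))
E
```

```text
7.6 [505.3 103.3  57. ] [ 3.1402e+00 -1.3000e-03  1.4652e+00] F [ 3.3  7.  -0.5] row [-42.5   0.6  -0. ] [ 0.08 -0.07  0.04]
```

View pics/c4.png

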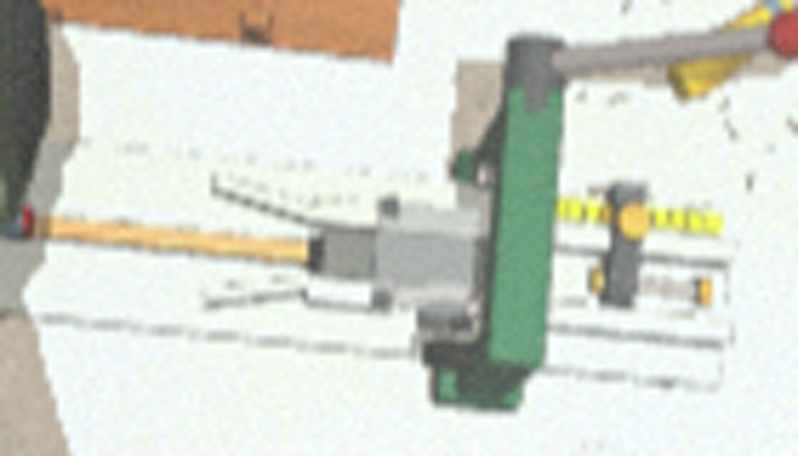

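The strip's rear/nose is at (323,255), entering under the guard, and the brass tip is at (593,280). Working out the remaining travel.

```bash
python3 - <<'E'
from h import *
a=ray('top',(323/5.7+220,255/5.7+150),.064);
for z in (.057,.062):
  b=ray('top',(593/5.7+220,280/5.7+150),z);print(a,b,np.linalg.norm((a-b)[:2])-.1)
E
```

```text
[ 0.48234977 -0.09596275  0.064     ] [ 0.46863998 -0.25079475  0.057     ] 0.05543778864024543
[ 0.48234977 -0.09596275  0.064     ] [ 0.46778467 -0.24990036  0.062     ] 0.054625125892212245
```

Request:
send_rows:
  increments:
    - [[-4, 0, 0], [0, 0, 0], -1]
    - [[-9, 0, 0], [0, 0, 0], -1]
    - [[-14, 0, 0], [0, 0, 0], -1]
    - [[-19, 0, 0], [0, 0, 0], -1]
    - [[-24, 0, 0], [0, 0, 0], -1]
    - [[-29, 0, 0], [0, 0, 0], -1]
    - [[-33, 0, 0], [0, 0, 0], -1]
    - [[-36, 0, 0], [0, 0, 0], -1]
    - [[-38, 0, 0], [0, 0, 0], -1]
    - [[-40, 0, 0], [0, 0, 0], -1]

```text
clock: 8.65
position: [0.501, 0.0632, 0.057]
tool_rot: [3.14, -0.001, 1.465]
force: [4.1, 3.7, -0.5]
grip_width: 0.0145
finger_force: 87.8
```

Request:
send_rows:
  increments:
    - [[-1, 0, 0], [0, 0, 0], -1]
    - [[-2, 0, 0], [0, 0, 0], -1]
    - [[-3, 0, 0], [0, 0, 0], -1]
    - [[-4, 0, 0], [0, 0, 0], -1]

```text
clock: 9.05
position: [0.5006, 0.0593, 0.057]
tool_rot: [3.14, -0.001, 1.465]
force: [2.9, 4.9, -0.5]
grip_width: 0.0151
finger_force: 87.8
```

Request:
send_rows:
  increments:
    - [[-1, 0, 0], [0, 0, 0], -1]
    - [[-2, 0, 0], [0, 0, 0], -1]
    - [[-3, 0, 0], [0, 0, 0], -1]

```text
clock: 9.35
position: [0.5003, 0.0564, 0.057]
tool_rot: [3.14, -0.001, 1.465]
force: [2.2, 3.7, -0.3]
grip_width: 0.0147
finger_force: 87.8
```

Request:
send_rows:
  increments:
    - [[-1, 0, 0], [0, 0, 0], -1]
    - [[-2, 0, 0], [0, 0, 0], -1]

```text
clock: 9.55
position: [0.5001, 0.0544, 0.057]
tool_rot: [3.14, -0.001, 1.465]
force: [4.4, 4.8, -0.1]
grip_width: 0.0148
finger_force: 87.8
```

Request:
send_rows:
  increments:
    - [[-0.7, 0, 0], [0, 0, 0], -1]
    - [[-1.4, 0, 0], [0, 0, 0], -1]

```text
clock: 9.75
position: [0.4999, 0.053, 0.057]
tool_rot: [3.14, -0.001, 1.465]
force: [3.1, 4.4, -1.0]
grip_width: 0.0146
finger_force: 87.8
```

Request:
send_rows:
  increments:
    - [[-0.7, 0, 0], [0, 0, 0], -1]
    - [[-1.4, 0, 0], [0, 0, 0], -1]

```text
clock: 9.95
position: [0.4998, 0.0516, 0.057]
tool_rot: [3.14, -0.001, 1.465]
force: [4.1, 5.4, -0.7]
grip_width: 0.0147
finger_force: 87.8
```

Request:
send_rows:
  increments:
    - [[-0.5, 0, 0], [0, 0, 0], -1]
    - [[-1, 0, 0], [0, 0, 0], -1]

```text
clock: 10.15
position: [0.4997, 0.0506, 0.057]
tool_rot: [3.14, -0.001, 1.465]
force: [2.9, 4.0, -0.1]
grip_width: 0.0143
finger_force: 87.8
```

Request:
send_rows:
  increments:
    - [[-0.5, 0, 0], [0, 0, 0], -1]
    - [[-0.5, 0, 0], [0, 0, 0], -1]

```text
clock: 10.35
position: [0.4996, 0.05, 0.057]
tool_rot: [3.14, -0.001, 1.465]
force: [3.0, 3.8, -0.7]
grip_width: 0.015
finger_force: 87.8
```

Request:
send_rows:
  increments:
    - [[-0.5, 0, 0], [0, 0, 0], -1]
    - [[-0.5, 0, 0], [0, 0, 0], -1]

```text
clock: 10.55
position: [0.4995, 0.0496, 0.057]
tool_rot: [3.14, -0.001, 1.465]
force: [3.1, 3.5, -1.0]
grip_width: 0.015
finger_force: 87.8
```

Request:
send_rows:
  increments:
    - [[-0.5, 0, 0], [0, 0, 0], -1]
    - [[-1, 0, 0], [0, 0, 0], -1]

```text
clock: 10.75
position: [0.4994, 0.0487, 0.057]
tool_rot: [3.14, -0.001, 1.465]
force: [2.6, 4.8, -0.7]
grip_width: 0.0146
finger_force: 87.8
```

Request:
send_rows:
  increments:
    - [[-0.5, 0, 0], [0, 0, 0], -1]
    - [[-0.5, 0, 0], [0, 0, 0], -1]

```text
clock: 10.95
position: [0.4994, 0.0483, 0.057]
tool_rot: [3.14, -0.001, 1.465]
force: [3.0, 5.9, -0.3]
grip_width: 0.0145
finger_force: 87.8
```

Request:
send_rows:
  increments:
    - [[-0.5, 0, 0], [0, 0, 0], -1]
    - [[-0.5, 0, 0], [0, 0, 0], -1]

```text
clock: 11.15
position: [0.4994, 0.0483, 0.057]
tool_rot: [3.14, -0.002, 1.465]
force: [3.4, 9.8, -0.2]
grip_width: 0.0146
finger_force: 87.8
```

The force has risen about 5 N above the drag with no further motion, so the strip is seated. Holding.

Request:
send_rows:
  increments:
    - [[0, 0, 0], [0, 0, 0], -1]
    - [[0, 0, 0], [0, 0, 0], -1]
    - [[0, 0, 0], [0, 0, 0], -1]

```text
clock: 11.45
position: [0.4994, 0.0483, 0.057]
tool_rot: [3.14, -0.001, 1.465]
force: [2.9, 9.1, 0.2]
grip_width: 0.0146
finger_force: 87.8
```

Request:
send_rows:
  increments:
    - [[0, 0, 0], [0, 0, 0], -1]
    - [[0, 0, 0], [0, 0, 0], -1]

```text
clock: 11.65
position: [0.4994, 0.0483, 0.057]
tool_rot: [3.14, -0.001, 1.465]
force: [3.3, 9.5, -0.6]
grip_width: 0.0147
finger_force: 87.8
```

Request:
send_rows:
  increments:
    - [[2, 0, 0], [0, 0, 0], -1]
    - [[6, 0, 0], [0, 0, 0], -1]
    - [[14, 0, 0], [0, 0, 0], -1]
    - [[26, 0, 0], [0, 0, 0], -1]
    - [[42, 0, 0], [0, 0, 0], -1]
    - [[62, 0, 0], [0, 0, 0], -1]
    - [[86, 0, 0], [0, 0, 0], -1]
    - [[110, 0, -5], [0, 0, 0], -1]
    - [[130, 0, -30], [0, 0, 0], -1]
    - [[140, 0, -70], [0, 0, 0], -1]

```text
clock: 12.65
position: [0.5122, 0.1887, 0.1259]
tool_rot: [-3.138, 0.002, 1.466]
force: [0.9, 0.5, -1.1]
grip_width: 0.0148
finger_force: 87.8
```

```bash
python3 to.py 670.6 52.9 135 1.455; python3 - <<'E'
from h import *
i=grab_frame("top");cv2.imwrite("pics/top5_raw.png",i)
c=cv2.convertScaleAbs(i[130:230,200:360],alpha=1.5)
cv2.imwrite("pics/c5.png",cv2.resize(c,(800,500),interpolation=cv2.INTER_CUBIC))
E
```

```text
12.65 [512.2 188.7 125.9] [-3.1384e+00  1.7000e-03  1.4662e+00] F [ 0.9  0.5 -1.1] row [-118.6  171.7   -9.4] [-0.18  0.1   0.64]
```

View pics/c5.png

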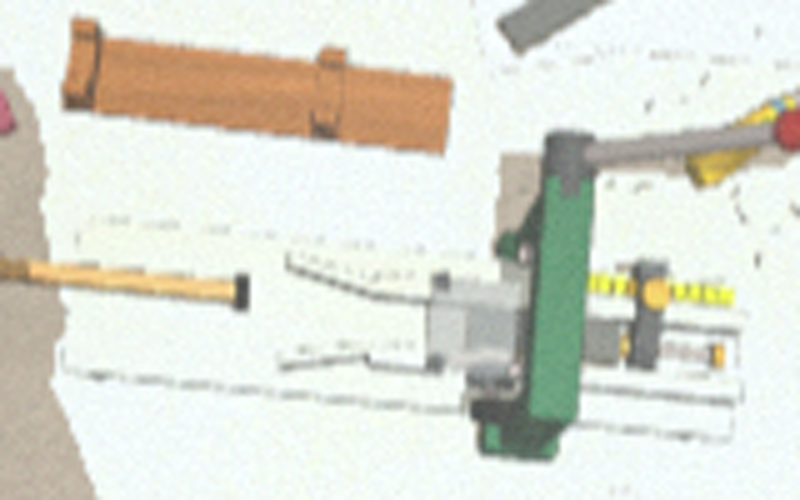

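The strip's front is at the brass tip (622,345), the stick is free. Returning it to the rest.

Request:
send_rows:
  increments:
    - [[-15, 22, -3], [0, 0, 0], -1]
    - [[-32, 47, -9], [0, 0, 0.3], -1]
    - [[-50, 72, -9], [0, 0, 0.6], -1]
    - [[-68, 98, -9], [0, 0, 0.6], -1]
    - [[-86, 124, -9], [0, 0, 0.6], -1]
    - [[-104, 150, -9], [0, 0, 0.6], -1]
    - [[-118.6, 171.7, -9], [0, 0, 0.6], -1]
    - [[-118.6, 171.7, -9], [0, 0, 0.6], -1]
    - [[-118.6, 171.7, -9], [0, 0, 0.6], -1]

```text
clock: 13.6
position: [0.6715, 0.0504, 0.1353]
tool_rot: [-3.141, 0.0, 1.453]
force: [-0.7, 0.5, -1.3]
grip_width: 0.0147
finger_force: 88.0
```

```bash
python3 to.py 670.6 52.9 36 1.455
```

```text
13.6 [671.5  50.4 135.3] [-3.1408e+00  1.0000e-04  1.4528e+00] F [-0.7  0.5 -1.3] row [ 2.4 -1.1 99.3] [-0.04  0.   -0.13]
```

Request:
send_rows:
  increments:
    - [[2, -1, 20], [0, 0, 0], -1]
    - [[2, -1, 45], [0, 0, 0], -1]
    - [[2, -1, 65], [0, 0, 0], -1]
    - [[2, -1, 80], [0, 0, 0], -1]
    - [[2, -1, 90], [0, 0, 0], -1]
    - [[2, -1, 96], [0, 0, 0], -1]
    - [[2, -1, 99], [0, 0, 0], -1]
    - [[2, -1, 99.5], [0, 0, 0], -1]
    - [[2, -1, 99.5], [0, 0, 0], -1]

```text
clock: 14.5
position: [0.6712, 0.0519, 0.0368]
tool_rot: [3.141, -0.0, 1.453]
force: [-0.3, -0.1, -0.3]
grip_width: 0.0147
finger_force: 88.0
```

```bash
python3 to.py 670.6 52.9 35.1 1.455
```

```text
14.5 [671.2  51.9  36.8] [ 3.1409e+00 -2.0000e-04  1.4529e+00] F [-0.3 -0.1 -0.3] row [ 0.9 -0.7  1.7] [ 0.04 -0.01 -0.12]
```

Down another 1.5 mm to touch, then release gently and check.

Request:
send_rows:
  increments:
    - [[0, -0.5, 1], [0, 0, 0], -1]
    - [[0, -0.5, 1.6], [0, 0, 0], -1]
    - [[0, -0.5, 1.6], [0, 0, 0], -1]

```text
clock: 14.8
position: [0.6705, 0.0521, 0.0351]
tool_rot: [3.141, -0.0, 1.453]
force: [-1.2, 1.0, 4.9]
grip_width: 0.0145
finger_force: 88.7
```

Request:
send_rows:
  increments:
    - [[0, 0, 0], [0, 0, 0], -0.4]
    - [[0, 0, 0], [0, 0, 0], 0]
    - [[0, 0, 0], [0, 0, 0], 0.4]
    - [[0, 0, 0], [0, 0, 0], 0.7]
    - [[0, 0, 0], [0, 0, 0], 1]
    - [[0, 0, 0], [0, 0, 0], 1]
    - [[0, 0, 0], [0, 0, 0], 1]
    - [[0, 0, 0], [0, 0, 0], 1]

```text
clock: 15.6
position: [0.6704, 0.0519, 0.0347]
tool_rot: [-3.142, 0.0, 1.453]
force: [0.4, 0.2, 0.4]
grip_width: 0.0858
finger_force: 0.0
```

Request:
send_rows:
  increments:
    - [[0, 0, -15], [0, 0, 0], 1]
    - [[0, 0, -40], [0, 0, 0], 1]
    - [[0, 0, -80], [0, 0, 0], 1]
    - [[0, 0, -120], [0, 0, 0], 1]
    - [[35, -10, -150], [0, 0, 0], 1]
    - [[80, -30, -160], [0, 0, 0], 1]
    - [[120, -60, -160], [0, 0, 0], 1]
    - [[150, -90, -160], [0, 0, 0], 1]
    - [[150, -90, -160], [0, 0, 0], 1]

```text
clock: 16.5
position: [0.5953, 0.2177, 0.1957]
tool_rot: [-3.14, -0.003, 1.46]
force: [2.1, 0.2, 0.3]
grip_width: 0.0854
finger_force: 0.0
```

```bash
python3 - <<'E'
from h import *
i=grab_frame("top")
c=cv2.convertScaleAbs(i[120:225,205:355],alpha=1.5)
cv2.imwrite("pics/c6.png",cv2.resize(c,(795,557),interpolation=cv2.INTER_CUBIC))
E
```

```text
(no output)
```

View pics/c6.png

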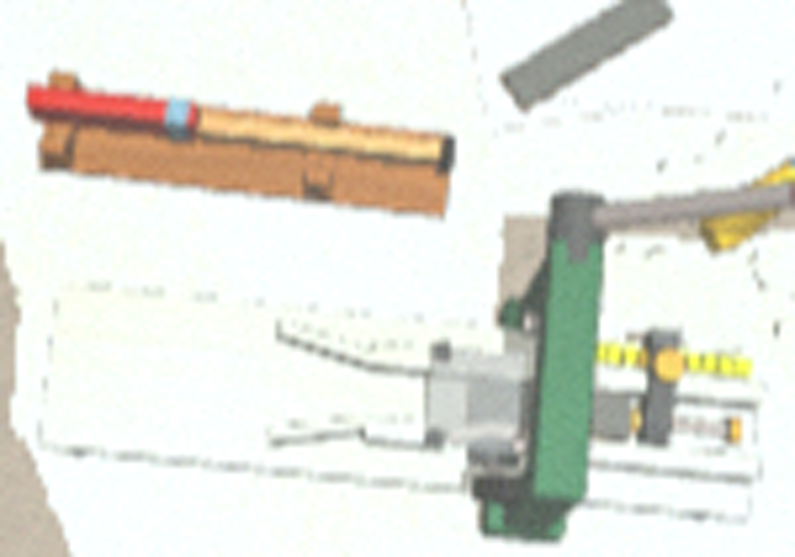

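The stick lies in its rest as it was found, and the strip's front meets the brass tip at (632,418). Handing in.

```bash
python3 -c "
from workcell import *
print(job_done())"
```

```text
the job is handed in; nothing more can be done
None
```

I fed the strip home against the stop, held it there at about 5 N above the drag for about 0.5 s, returned the stick to its rest, and handed the job in. No verdict came back; in the last top view the strip's front meets the stop tip, but I could not measure the contact force left after the stick was drawn out.

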